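# Push a plaster model under the spring flap of its bay

## Task

Press down the black treadle of the model bay with one fingertip so that its spring-closed flap stands wide open, and while you keep it open push the plaster tooth model along the channel with the other finger until it is all the way under the flap, behind the metal gate bar. Then let go of the treadle so that the flap shuts fully behind the model. Only press and push: do not lift or tip the model, and leave the dish and the two impression trays beside the bay where they are.

Things in the scene. Friction and masses are not known exactly. Their poses are not given: they have to be found in the camera images.
- bay: Fixed white plastic bay, 200 mm long. Origin on the worktop under the hinge line, in the gate bar's plane (the entrance); x along the channel into the bay (push direction), y from channel to treadle, z up. Bay frame below, mm. Channel floor z 3, x -120 to 66, y -70 to -8. Hinge wall y -8 to 5, x -129 to 71, 20 high (3 posts 30). Outer wall y -75 to -70, 14 high, x > -8.
- stop (a point): Foot of the stop wall, at the middle of the channel's inner end (bay x 66, y -39, z 3); the wall is 30 high. In front of the outer wall, at x -49 to -8, is a short flared lead-in, also 14 high.
- lane (a point): Point on the channel floor in the entrance plane (bay x 0, y -34, z 3), middle of the lane in which a finger pushes. The lane y -59 to -8 is free above for x < 58 (the flap leaves it open), so the finger can follow the model past the gate bar to x = 20 or so.
- flap (a joint): Hinge of the aluminium flap: axis along bay x at y 0, z 28. 0 = shut, 0.44 rad = end stop; from 0.30 on the gate foot clears the model. Opening lifts the channel side. A spring shuts it (2 to 4 N at the treadle). Shut, its plate (top z 37) covers the channel at x 58 to 70 and a strip outside the outer wall (y -84 to -76, z 22 to 26) runs forward to the gate bar. Open, the cover is 72 high.
- gate_foot (a point): Middle of the lower edge, inside the channel, of the gate bar, which reaches in from the front end of the flap's strip: 4 thick (bay x -2 to 2), ending at y -59, z 16 to 26 when shut, so that it bars the model. Open at 0.38 rad its inner end is at y -56, z 39 to 48, the strip 58 high.
- treadle (a point): Black ribbed plate, 170 x 45 x 3, part of the flap on the far side of its hinge, bay x -130 to 40, 7 to 52 out from the hinge; a finger can slide along it while pressing. Its top passes through the hinge axis, sloping down outwards by 0.06 rad plus the flap joint (at y 35: z 26 shut, 15 at 0.30, 9 at 0.44 rad). This point: on its top, 35 out from the axis, at bay x -45.
- plaster_model: Cream smooth plaster dental arch, 48 (x) by 60 (y) by 29 high, 0.14 kg, loose; solid base 18 high, teeth above. Origin at the centre of its underside, z up. It stands on the channel floor in front of the gate bar, its x about along bay x; it reaches 21 to 24 behind (the end to push) and 25 ahead of the origin. Shut in the bay, its origin is at bay x 24 to 41 (41 = against the stop).
- dappen_2: Small pale glass dappen dish, 37 by 37 by 26, loose, beside the treadle; bystander. Origin at the centre of its underside.
- impression_tray_1: Grey U-shaped impression tray, 70 by 55 by 14, loose, on the channel side of the bay; bystander. Origin at the centre of its underside.
- impression_tray_2: Blue U-shaped impression tray, 70 by 55 by 14, loose, on the channel side of the bay; bystander. Origin at the centre of its underside.
Not all that is in view belongs to the job. What is shaped like the plaster_model but yellow is not meant.

How it is judged (in metres and radians):
On the way, in this order (a step that is already met when the one before it is completed fails the run):
1. the flap is held open by a finger on the treadle (0.30 rad or more) while the model is still outside the gate bar (value of joint flap above 0.3 rad and contact force between the fingers and treadle_plate above 0.3 N and x of plaster_model in the frame of bay below -0.024 m), for 0.2 s.
2. the model has been pushed past the gate bar while a finger still holds the flap open (value of joint flap above 0.3 rad and contact force between the fingers and treadle_plate above 0.3 N and x of plaster_model in the frame of bay above 0.0235 m), for 0.1 s.
At the end, for the whole second after the job is handed in: the flap is shut (under 0.05 rad) with the model upright and at rest on the channel floor behind the gate bar (model origin at bay x 22.5 to 45 mm, between the channel walls) (value of joint flap below 0.05 rad and x of plaster_model in the frame of bay between 0.0225 and 0.045 m and y of plaster_model in the frame of bay between -0.048 and -0.03 m and height (world z) of plaster_model below 0.007 m and angle between plaster_model's own z axis and vertical below 0.08 rad and linear speed of plaster_model below 0.02 m/s); the robot touches nothing.
It fails at once if the model is lifted (more than about 12 mm) or tipped (more than 0.35 rad) (height (world z) of plaster_model above 0.015 m or angle between plaster_model's own z axis and vertical above 0.35 rad).
It fails at once if the dish or an impression tray is moved by more than 20 mm (distance of any of dappen_2, impression_tray_1, impression_tray_2 from where it was at the start of the episode above 0.02 m).
It also fails if it takes over 43 s, if anything falls off the work surface, if the arm or the gripper's body presses on something with over 40 N, if the wrist force passes 120 N, or if a joint passes its speed limit or range.

## Robot

A 6-joint arm with a two-finger parallel gripper is mounted at the origin on a cart in front of the work surface, level with it; the furniture and walls round the work are solid. World frame = base frame: x ahead of the robot, y to its left, z up, the work surface at z = 0. Lengths are in mm, angles in rad, forces in N, time in s.
With the tool pointing down it reaches from about 350 to 775 mm from the base axis. Payload 7.3 kg.
Tool frame: the origin (TCP) lies at the very end of the fingers, on their centre line; the grasp point (between the pads) lies 19 mm behind it; z points along the fingers, y is the line along which they close (so a half turn about z gives the same grasp; the last joint's range is limited). The gripper opens to 92 mm and grips with 3 to 60 N. Pads are 19 mm wide; open, the fingers measure 130 mm over their backs; the gripper's body (75 mm by 190 mm) begins 47 mm behind the grasp point.
Start: joints at [-1.457, 0.342, 1.524, -0, 1.275, -0.146], TCP at [134.888, -507.396, 226.741] pointing down, gripper open.
Joint ranges: [-2.53, 2.53], [-0.77, 2.02], [0.04, 2.7], [-1, 4.14], [0.28, 2.66], [-3.11, 3.11]. Speed limits (rad/s): [2.57, 2.57, 3.14, 3.14, 3.14, 3.14].

## Interface

Orientations are given as [roll, pitch, yaw] about the fixed x, y, z axes, in that order (R = Rz(yaw) Ry(pitch) Rx(roll)).
In Python, from plant import bot gives the robot as it stands.
- The arm moves only by the tool jog_arm, never from a script. Its argument "targets" is a list of rows, each an object with "xyz": the shift along the tool's x, y, z as a fraction of full scale, a list of three; "spin": the turn about the tool's z as a fraction of full scale. In form: [{"xyz": [x, y, z], "spin": spin}, ...]. A call has exactly 10 rows; each row shifts and turns the commanded pose from where the row before left it, along the tool's axes as they then stand; what a row does not reach is not made up. Full scale, the value 1, is 80 mm for a shift and 0.1 rad for a turn. A row lasts 1/8 s, in which the tool goes at most 62.5 mm and 10.7 degrees, less where a joint would pass 70% of its speed; a pose out of reach is approached as far as the arm can. A call with a number of a shift or a turn outside -1 to 1 is refused whole. A call with a gripper value outside its range is refused whole. "gripper" is the opening in per cent of the stroke, from 0 (shut) to 100 (fully open), set as the call begins (left out, the last holds). The fingers move at their own pace and stop on an object; the grip force is fixed at half the most. Time passes only in rows, so rows that do not move let the fingers close, or fill a call up. It gives the time, the measured TCP pose, the force, the opening and the grip force at its end, in the units of the state.
- bot.get_obs(): the state, without advancing time (a new reading comes with each control period).
- bot.capture(name): name is "scene" or "top" or "wrist"; returns the picture (400x640x3 uint8, blue, green, red); there is no depth.
- bot.get_calibration(name): a dict with "vfov" (degrees; the focal length in pixels is half the picture's height over the tangent of half this angle, whatever the lens; pixels are square), "cx", "cy" (the principal point, pixels), "k1" (the pictures are not rectified: a ray, as slopes to the right and down, at radius r is drawn at 1 + k1 r^2 times it, then the intrinsics apply), "eye" and "rotation" of the camera in the world. Camera axes: x right, y down, z forward; pixel columns grow to the right and rows downward; lengths in mm; the calibration is good to about 2 mm. A picture is of the moment at which its call begins: read the wrist's pose just before it. get_calibration takes no time and is no camera call; for the wrist camera it gives the pose at the moment of the call.
- bot.close_job(): hands the job in; it is judged then, once.
The state is a dict: "time": time; "joint_positions": joint angles; "dq": joint speeds; "tau": joint torques, N m; "tool_pos": TCP position; "tcp_rot": TCP orientation; "contact_force": force on the tool from outside, world axes, zero at the start; "moment": the same for the moment, N m; "grip_width": finger opening in mm; "finger_force": force on a finger pad.
Only numpy, scipy, OpenCV 4.12 (cv2) and the standard library are available. Lean on these libraries where they do the work, as an engineer would, in place of code of your own. Each camera call takes 0.05 s, during which the arm holds its last target. There are 200 camera calls.

## Working session

There is one attempt and no reset: what is moved stays moved. The work goes in short steps, Python scripts to look and compute and a tool call to move; the robot and the scene stay as the last step left them, time stands still between calls to the robot, and variables do not carry over. Pictures are saved under pics/ and viewed, at most 10 in all, crops included, and the job is handed in when it is done.

Besides the shell and the picture viewer there is one more tool, called after "Call:" as name([rows], argument=value, ...), one row to a line, values as JSON. jog_arm: Moves the arm, as the interface text tells. Shift numbers are shares of 80 mm and turn numbers shares of 0.1 rad, none past 1 either way. Its arguments: {"type":"object","properties":{"targets":{"type":"array","items":{"type":"object","properties":{"xyz":{"type":"array","items":{"type":"number"}},"spin":{"type":"number"}}}},"gripper":{"type":"number"}},"required":["targets"]}

```bash
ls; mkdir -p pics; python3 - <<'E'
from plant import bot
import cv2
for n in("scene","top"):
    c=bot.get_calibration(n);print(n,c);cv2.imwrite(f"pics/{n}1.png",bot.capture(n))
print(bot.get_obs())
E
```

```text
pics
scene {'vfov': 56.03189449213244, 'cx': 320.1336776318628, 'cy': 196.79287846029538, 'k1': -0.024042741512081082, 'eye': array([ 259.56548043, -447.18232542,  730.44844212]), 'rotation': array([-2.47449080e+00, -1.78699355e-03, -5.87384271e-01])}
top {'vfov': 42.44822011633447, 'cx': 321.0553000281829, 'cy': 194.31084830516323, 'k1': -0.05224027788833603, 'eye': array([ 473.11271447,    2.57025163, 1252.05474205]), 'rotation': array([-3.09923891, -0.00349798, -1.57825451])}
{'time': 0.1, 'joint_positions': array([-1.45699823e+00,  3.42645441e-01,  1.52492685e+00, -3.74218639e-05,
        1.27539124e+00, -1.45983565e-01]), 'dq': array([-0.00114638,  0.00034348, -0.00254326,  0.00130961,  0.0010059 ,
       -0.0005601 ]), 'tau': array([ 9.60224606e-04, -4.32003200e+01, -2.44694102e+01,  7.17705977e-02,
        5.26014436e-02, -4.18698096e-05]), 'tool_pos': array([ 134.83335935, -507.01279358,  226.11653695]), 'tcp_rot': array([-3.14023116e+00, -1.64009689e-04,  2.59792470e-01]), 'contact_force': array([-0.11986099,  0.299057  , -0.50292758]), 'moment': array([-0.01333808,  0.01782417, -0.01602495]), 'finger_force': 0.0, 'grip_width': 91.48883269882734}
```

View pics/top1.png

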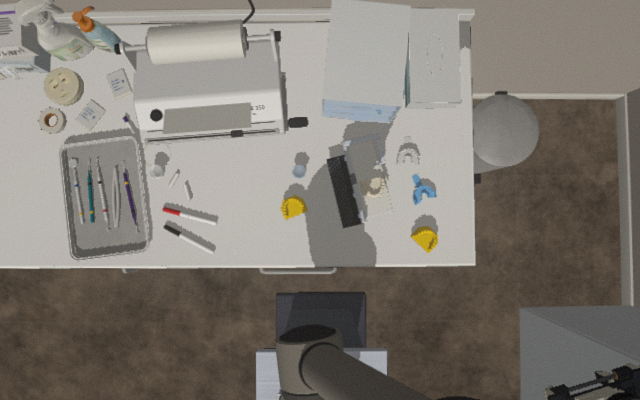

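View pics/scene1.png

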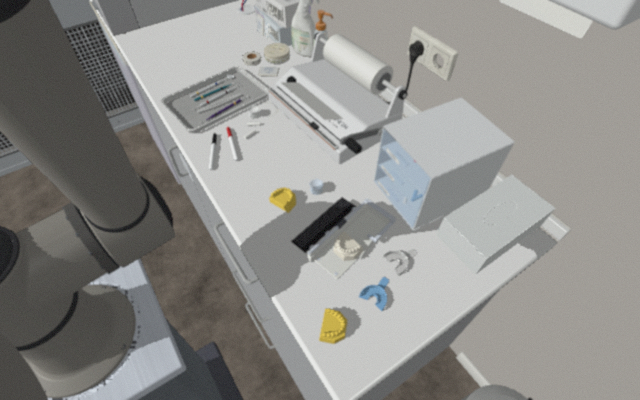

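The top picture shows the treadle from (338,157) to (350,227), the channel to its right and the cream model at (377,187). The yellow arches at (292,208) and (425,240) are decoys. The dish is at (300,170), the trays at (408,152) and (424,188). The cream one in the channel fits the description, so I'll confirm it in an enlarged crop.

```bash
python3 - <<'E'
import cv2,numpy as np
a=cv2.imread("pics/top1.png")[125:240,280:450]
b=cv2.imread("pics/scene1.png")[170:310,260:430]
a=cv2.resize(a,(800//2,int(115*400/170)),interpolation=3)
a=cv2.imread("pics/top1.png")[130:235,320:400]; a=cv2.resize(a,None,fx=5,fy=5,interpolation=2)
b=cv2.imread("pics/scene1.png")[190:290,282:402-20]; b=cv2.resize(b,None,fx=4,fy=4,interpolation=2)
o=np.zeros((530,800,3),np.uint8);o[:525,:400]=a;o[:400,400:]=b
cv2.imwrite("pics/crop1.png",o)
E
```

```text
(no output)
```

View pics/crop1.png

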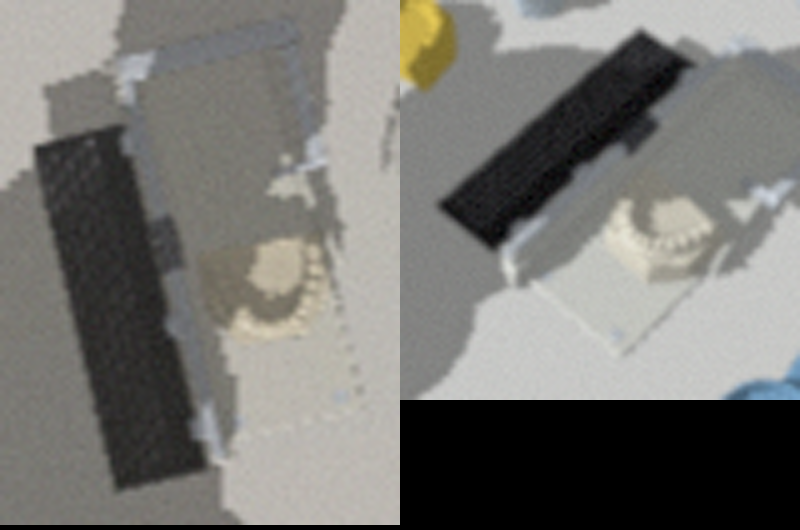

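The crop confirms the cream arch in the channel, in front of the gate bar, whose inner end is near crop (285,185). Next I fit the bay pose to the treadle corners in both views.

```bash
cat >h.py <<'E'
import numpy as np
from scipy.spatial.transform import Rotation as Ro
from scipy.optimize import least_squares
def proj(c,P):
    R=Ro.from_euler('xyz',c['rotation']).as_matrix()
    q=(np.atleast_2d(P)-c['eye'])@R; s=q[:,:2]/q[:,2:]
    f=200/np.tan(np.radians(c['vfov']/2)); s=s*(1+c['k1']*(s**2).sum(1,keepdims=True))
    return s*f+[c['cx'],c['cy']]
def bayw(p,P):
    P=np.atleast_2d(P);return P@Ro.from_euler('z',p[2]).as_matrix().T+[p[0],p[1],0]
def onz(c,px,z):
    return least_squares(lambda v:(proj(c,[v[0],v[1],z])-px).ravel(),[470,-60]).x
def tobay(p,w): 
    c,s=np.cos(p[2]),np.sin(p[2]);d=np.array(w[:2])-p[:2];return np.array([c*d[0]+s*d[1],-s*d[0]+c*d[1]])
E
python3 - <<'E'
from h import *
from plant import bot
B=[[40,51.9,24.9],[-130,51.9,24.9],[-130,7,27.6],[40,7,27.6]]
T=np.array([[327.2,159.4],[343,228],[361.4,223.4],[344.6,155.4]])
S=np.array([[342.5,197.5],[292,241.75],[306,251.75],[355.5,206.25]])
ct,cs=bot.get_calibration("top"),bot.get_calibration("scene")
f=lambda p,w:np.r_[(w[0]*(proj(ct,bayw(p,B))-T)).ravel(),(w[1]*(proj(cs,bayw(p,B))-S)).ravel()]
for w in((1,0),(0,1),(1,1)):
    r=least_squares(f,[500,-60,.2],args=(w,),x_scale=[10,10,.1]);print(r.x,np.round(r.fun,1))
p=r.x
for z in(21,32):print("model ctr",tobay(p,onz(ct,[372.6,188],z)))
print([tobay(p,onz(ct,q,29)) for q in ([375.2,197.6],[372,178.],[361,187],[385,183])])
for n,q in(("dish",[300,170]),("t1",[408,152]),("t2",[424,188]),("yel",[292,208])):print(n,onz(ct,q,10),tobay(p,onz(ct,q,10)))
E
```

```text
[ 5.81882438e+02 -7.55797145e+01  2.24917703e-01] [-0.6 -0.3  0.1  0.4  0.1  0.6  0.3 -0.7 -0.   0.  -0.   0.  -0.   0.
  0.   0. ]
[ 5.85917656e+02 -7.35524756e+01  2.36942753e-01] [-0.  -0.  -0.  -0.  -0.  -0.  -0.  -0.  -0.5 -1.  -0.7 -0.4  0.   1.2
  1.2 -0.2]
[ 5.83837269e+02 -7.48136857e+01  2.30463913e-01] [-1.  -1.   0.1 -0.4  0.1 -0.2 -0.1 -1.5 -0.7 -0.3 -1.4  0.1 -0.8  1.9
  0.9  0.7]
model ctr [-54.81498353 -39.44274867]
model ctr [-55.13045167 -38.19113286]
[array([-78.70273387, -39.06740006]), array([-31.54593583, -42.86805326]), array([-46.22396272, -12.23843035]), array([-50.42747886, -70.1498813 ])]
dish [584.94721293  48.32539107] [ 29.20915758 119.6298011 ]
t1 [ 627.00879968 -214.06363695] [  10.22134374 -145.42989412]
t2 [ 539.19212509 -251.61228355] [ -83.85071152 -161.92588206]
yel [493.19122839  68.13882466] [-55.59488054 159.87912367]
```

Call:
jog_arm([
  {"xyz": [0.3,-0.2,0],"spin": 0},
  {"xyz": [0.56,-0.385,0],"spin": 0},
  {"xyz": [0.56,-0.385,0],"spin": 0},
  {"xyz": [0.56,-0.385,0],"spin": 0},
  {"xyz": [0.56,-0.385,0],"spin": 0},
  {"xyz": [0.56,-0.385,0],"spin": 0},
  {"xyz": [0.56,-0.385,0],"spin": 0},
  {"xyz": [0.56,-0.385,0],"spin": 0},
  {"xyz": [0.56,-0.385,0],"spin": 0},
  {"xyz": [0.56,-0.385,0],"spin": 0.3},
], gripper=67)

```text
time: 1.35
tool_pos: [473.3, -112.7, 226.5]
tcp_rot: [3.142, 0.0, 0.229]
contact_force: [-0.1, -0.9, -0.6]
grip_width: 61.4
finger_force: 0.0
```

```bash
python3 - <<'E'
from h import *
from plant import bot
import cv2
c=bot.get_calibration("wrist");np.save("cw.npy",c,allow_pickle=True);print(c,bot.get_obs()['tool_pos'])
im=bot.capture("wrist")
cv2.imwrite("pics/w1.png",cv2.resize(im,(800,500)))
p=[583.8,-74.8,.2305]
print(proj(c,bayw(p,[[40,51.9,24.9],[-130,51.9,24.9],[-130,7,27.6],[40,7,27.6],[-120,-70,3],[-120,-8,3]]))*1.25)
E
```

```text
{'vfov': 64.0574357003003, 'cx': 319.1391761665831, 'cy': 200.9494074503032, 'k1': -0.05898456287557787, 'eye': array([548.38890913, -94.44660284, 383.80623761]), 'rotation': array([ 2.85324346e+00, -2.88173105e-04, -1.34198055e+00])} [ 473.27162691 -112.70510509  226.53979209]
[[322.02398085  34.92521389]
 [331.11990885 235.36204085]
 [379.36365367 235.97723965]
 [376.45586534  33.58544872]
 [459.55966409 219.63149821]
 [395.82579345 219.69775127]]
```

View pics/w1.png

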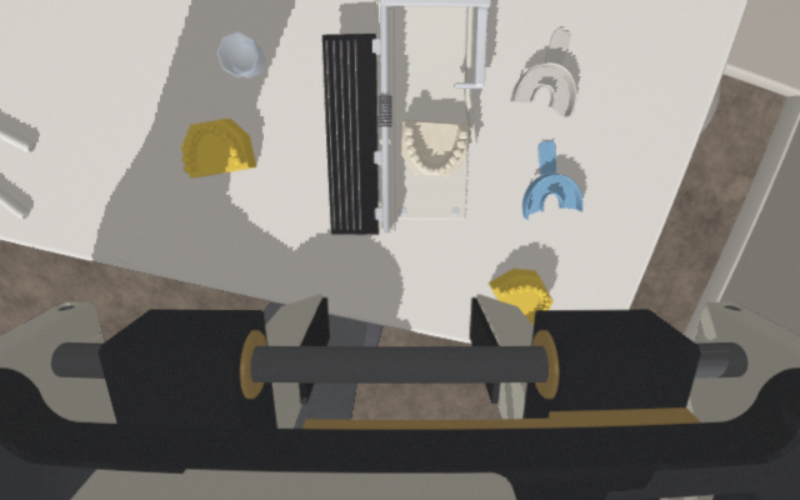

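The wrist view agrees with the fitted bay: treadle corners at (322,36), (331,234), (379,233) and (377,36), within 3 px of prediction. The model's convex rear is at (435,175) and the gate bar at (468,86). Going down to hover behind the model.

Call:
jog_arm([
  {"xyz": [0.215,-0.177,0.2],"spin": 0},
  {"xyz": [0,0,0.3],"spin": 0},
  {"xyz": [0,0,0.3],"spin": 0},
  {"xyz": [0,0,0.3],"spin": 0},
  {"xyz": [0,0,0.3],"spin": 0},
  {"xyz": [0,0,0.3],"spin": 0},
  {"xyz": [0,0,0.3],"spin": 0},
  {"xyz": [0,0,0.25],"spin": 0},
  {"xyz": [0,0,0.15],"spin": 0},
  {"xyz": [0,0,0],"spin": 0},
])

```text
time: 2.65
tool_pos: [485.4, -96.4, 34.0]
tcp_rot: [-3.141, 0.002, 0.23]
contact_force: [0.2, -0.0, 0.5]
grip_width: 61.8
finger_force: 0.0
```

```bash
python3 - <<'E'
from h import *
from plant import bot
import cv2
p=np.array([583.8,-74.8,.2305]);print(tobay(p,bot.get_obs()['tool_pos']))
c=bot.get_calibration("wrist");im=bot.capture("wrist");im=cv2.resize(im,(800,500))
for q in proj(c,bayw(p,[[40,51.9,24.9],[-130,51.9,24.9],[-130,7,27.6],[40,7,27.6],[0,-59,16],[66,-39,3]]))*1.25: cv2.circle(im,tuple(int(v) for v in q),4,(0,0,255),1)
cv2.imwrite("pics/w2.png",im)
E
```

```text
[-100.72620333    1.40623603]
```

View pics/w2.png

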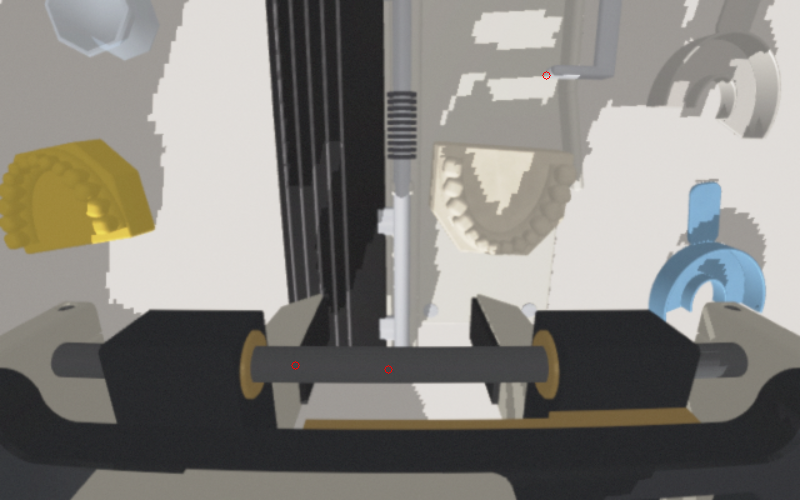

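The gate foot prediction lands on the bar's inner end (547,74), and the pusher finger at about (500,300) is in line with the model's rear at (500,250). Pressing the treadle.

Call:
jog_arm([
  {"xyz": [0,-0.01,0.05],"spin": 0},
  {"xyz": [0,0,0.05],"spin": 0},
  {"xyz": [0,0,0.05],"spin": 0},
  {"xyz": [0,0,0.05],"spin": 0},
  {"xyz": [0,0,0.04],"spin": 0},
  {"xyz": [0,0,0.03],"spin": 0},
  {"xyz": [0,0,0],"spin": 0},
  {"xyz": [0,0,0],"spin": 0},
  {"xyz": [0,0,0],"spin": 0},
  {"xyz": [0,0,0],"spin": 0},
])

```text
time: 3.95
tool_pos: [485.9, -95.7, 13.2]
tcp_rot: [3.142, -0.0, 0.23]
contact_force: [0.7, 0.6, 3.6]
grip_width: 61.7
finger_force: 1.8
```

```bash
python3 - <<'E'
from h import *
from plant import bot
import cv2
p=np.array([583.8,-74.8,.2305]);print(tobay(p,bot.get_obs()['tool_pos']))
c=bot.get_calibration("wrist");im=bot.capture("wrist");im=cv2.resize(im,(800,500))
for th in(.3,.38,.44):
  a=Ro.from_euler('x',-th).as_matrix()
  q=(a@np.array([0,-59,16-28.]))+[0,0,28]; q=proj(c,bayw(p,q))[0]*1.25
  print(th,q);cv2.circle(im,tuple(int(v) for v in q),4,(0,0,255),1)
cv2.imwrite("pics/w3.png",im)
E
```

```text
[-100.13800681    1.9827296 ]
0.3 [593.79433536  61.49444313]
0.38 [598.81309951  58.88893667]
0.44 [601.95217783  56.80950469]
```

View pics/w3.png

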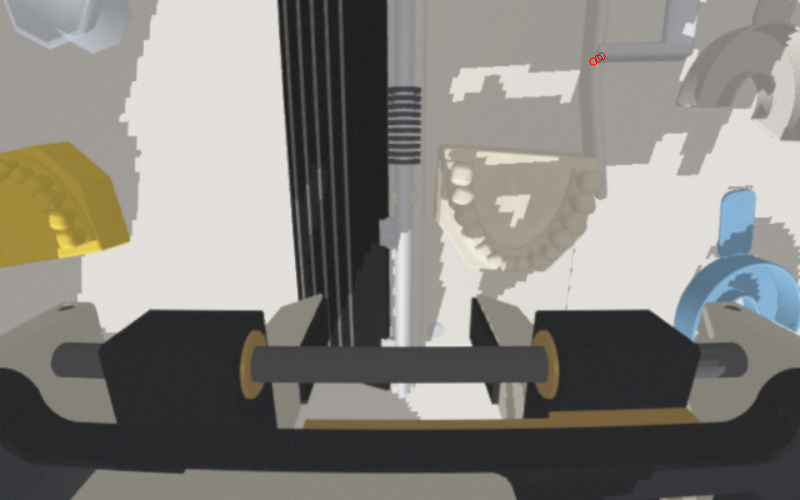

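The flap is open: the bar end at about (600,52) matches roughly 0.38 rad, and the vertical force is 3.6 N. Pushing.

Call:
jog_arm([
  {"xyz": [0.03,0,0.012],"spin": 0},
  {"xyz": [0.06,0,0],"spin": 0},
  {"xyz": [0.06,0,0],"spin": 0},
  {"xyz": [0.06,0,0],"spin": 0},
  {"xyz": [0.06,0,0],"spin": 0},
  {"xyz": [0.07,0,0],"spin": 0},
  {"xyz": [0.07,0,0],"spin": 0},
  {"xyz": [0.07,0,0],"spin": 0},
  {"xyz": [0.07,0,0],"spin": 0},
  {"xyz": [0.05,0,0],"spin": 0},
])

```text
time: 5.25
tool_pos: [532.8, -84.9, 12.1]
tcp_rot: [3.142, -0.0, 0.23]
contact_force: [-3.0, 0.7, 2.9]
grip_width: 61.3
finger_force: 1.9
```

```bash
python3 - <<'E'
from h import *
from plant import bot
import cv2
p=np.array([583.8,-74.8,.2305]);print(tobay(p,bot.get_obs()['tool_pos']),bot.get_obs()['tool_pos'][2])
c=bot.get_calibration("wrist");im=bot.capture("wrist");im=cv2.resize(im,(800,500))
cv2.imwrite("pics/w4.png",im)
E
```

```text
[-51.93673606   1.84750922] 12.135790088882446
```

View pics/w4.png

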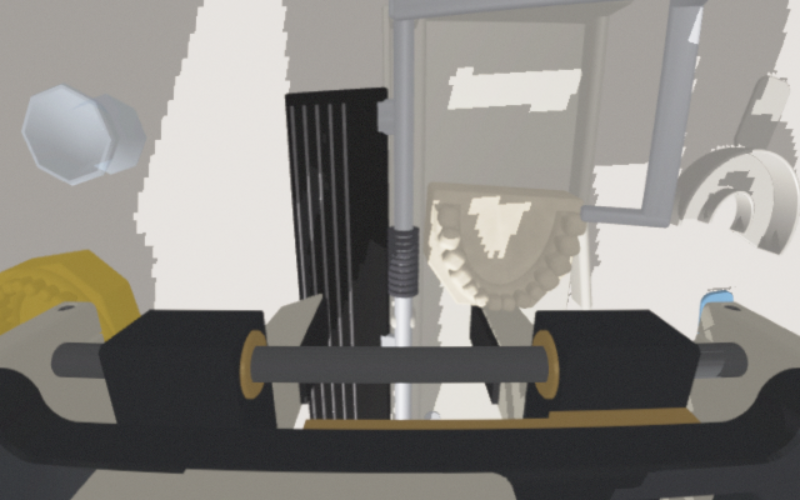

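The model (rear at (490,308)) slides in contact with the finger and passes under the raised bar at (585,212). Continuing.

Call:
jog_arm([
  {"xyz": [0.06,0,0],"spin": 0},
  {"xyz": [0.07,0,0],"spin": 0},
  {"xyz": [0.07,0,0],"spin": 0},
  {"xyz": [0.07,0,0],"spin": 0},
  {"xyz": [0.07,0,0],"spin": 0},
  {"xyz": [0.07,0,0],"spin": 0},
  {"xyz": [0.07,0,0],"spin": 0},
  {"xyz": [0.07,0,0],"spin": 0},
  {"xyz": [0.07,0,0],"spin": 0},
  {"xyz": [0.04,0,0],"spin": 0},
])

```text
time: 6.55
tool_pos: [584.3, -72.8, 12.1]
tcp_rot: [3.141, -0.0, 0.23]
contact_force: [-3.8, 1.0, 4.0]
grip_width: 61.3
finger_force: 2.0
```

```bash
python3 - <<'E'
from h import *
from plant import bot
import cv2
p=np.array([583.8,-74.8,.2305]);print(tobay(p,bot.get_obs()['tool_pos']),bot.get_obs()['tool_pos'][2])
c=bot.get_calibration("wrist");im=bot.capture("wrist");im=cv2.resize(im,(800,500))
for x in (47,59,66):
  for y in(-12,-66):
    q=proj(c,bayw(p,[x,y,21]))[0]*1.25;print(x,y,q)
    cv2.circle(im,tuple(int(v) for v in q),3,(0,0,255),1)
cv2.imwrite("pics/w5.png",im)
E
```

```text
[0.94646787 1.86730157] 12.144035746212253
47 -12 [437.18875211 218.82255593]
47 -66 [577.67993522 219.04440126]
59 -12 [437.99237986 187.06784385]
59 -66 [581.45304755 187.69066898]
66 -12 [438.46310296 167.9252782 ]
66 -66 [583.65916388 168.80792639]
```

View pics/w5.png

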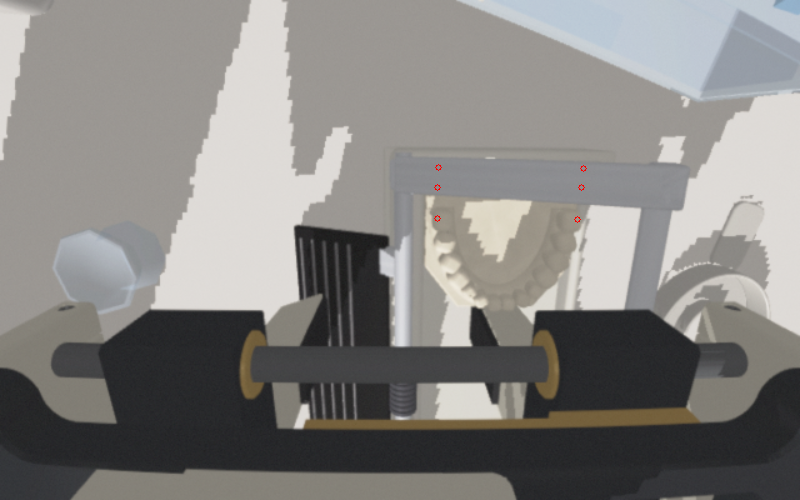

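The model's front is under the flap cover (hidden above row ~200) and its rear (490,310) is still against the finger. With the TCP at bay x 1, that puts its origin at about x 34. Backing off a little, then releasing the treadle and rising.

Call:
jog_arm([
  {"xyz": [0,0,0],"spin": 0},
  {"xyz": [-0.07,0,0],"spin": 0},
  {"xyz": [-0.07,0,0],"spin": 0},
  {"xyz": [0,0,-0.06],"spin": 0},
  {"xyz": [0,0,-0.08],"spin": 0},
  {"xyz": [0,0,-0.1],"spin": 0},
  {"xyz": [0,0,-0.2],"spin": 0},
  {"xyz": [0,0,-0.4],"spin": 0},
  {"xyz": [0,0,-0.5],"spin": 0},
  {"xyz": [0,0,-0.5],"spin": 0},
])

```text
time: 7.85
tool_pos: [573.0, -75.7, 161.5]
tcp_rot: [3.141, -0.001, 0.23]
contact_force: [0.5, -0.5, 0.7]
grip_width: 61.7
finger_force: 0.0
```

```bash
python3 - <<'E'
from h import *
from plant import bot
import cv2
p=np.array([583.8,-74.8,.2305]);print(bot.get_obs()['tool_pos'])
c=bot.get_calibration("wrist");im=bot.capture("wrist");im=cv2.resize(im,(800,500))
for P in ([0,-59,16],[40,51.9,24.9],[-130,51.9,24.9],[10,-39,21],[58,-20,37]):
    q=proj(c,bayw(p,P))[0]*1.25;print(P,q)
    cv2.circle(im,tuple(int(v) for v in q),3,(0,0,255),1)
cv2.imwrite("pics/w6.png",im)
E
```

```text
[572.98605435 -75.6795102  161.52686698]
[0, -59, 16] [477.70106685 222.51792514]
[40, 51.9, 24.9] [330.42356846 171.52351351]
[-130, 51.9, 24.9] [340.61562625 374.74069385]
[10, -39, 21] [453.31313088 210.99627943]
[58, -20, 37] [431.14493651 146.36000053]
```

View pics/w6.png

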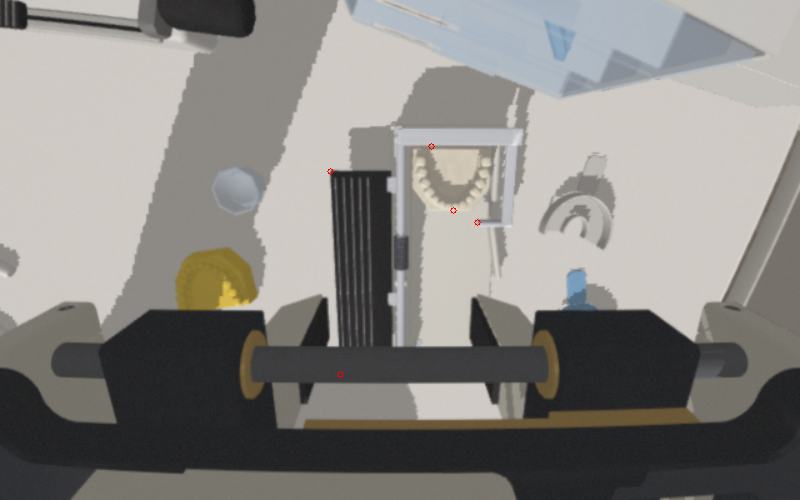

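The flap is shut: the gate foot is at its predicted shut spot (477,222) and the treadle corner at (331,171). The model's rear at (453,210) is at bay x of about 10, behind the bar, and the dish and trays look undisturbed.

```bash
python3 -c "
from plant import bot
print(bot.close_job())"
```

```text
the job is handed in; nothing more can be done
None
```

I handed the job in at about 8 s: in the last picture the plaster model sits behind the gate bar at about bay x 33 mm with the flap shut, the arm is clear, and the dish and trays look unmoved; no verdict came back from the judging.

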